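Put the copper tape roll away in the tape rack

ROBOT

A 6-joint arm with a two-finger parallel gripper is mounted at the origin on a cart in front of the work surface, level with it; the furniture and walls round the work are solid. World frame = base frame: x ahead of the robot, y to its left, z up, the work surface at z = 0. Lengths are in mm, angles in rad, forces in N, time in s.
With the tool pointing down it reaches from about 300 to 775 mm from the base axis. Payload 14.6 kg.
Tool frame: the origin (TCP) lies at the centre of the arm's flange, where the gripper is bolted on; the fingertips stand 173 mm ahead of it and the grasp point (between the pads) lies 155 mm ahead of it; z points along the fingers, y is the line along which they close (so a half turn about z gives the same grasp; the last joint's range is limited). The gripper opens to 85 mm and grips with 20 to 120 N. Pads are 22 mm wide; open, the fingers measure 114 mm over their backs; the gripper's body (76 mm by 85 mm) begins 54 mm behind the grasp point. The pads swing forward as they close: fully open they stand 13 mm farther back than shut.
Start: joints at [-1.337, 0.3, 1.521, -0, 1.321, -0.067], TCP at [162.95, -525.298, 404.681] pointing down, gripper open.
Joint ranges: [-3.03, 3.03], [-0.79, 2.21], [0.23, 2.52], [-1.04, 4.18], [0, 3.07], [-2.55, 2.55]. Speed limits (rad/s): [2.22, 2.22, 2.57, 3.14, 3.14, 3.14].

INTERFACE

Orientations are given as a unit quaternion [w, x, y, z].
In Python, from rig import bot, eyes gives the robot as it stands. Calls block until the motion is done:
- bot.move_to(position, orientation): joint-space move of the TCP to a pose.
- bot.servo_line(position, attitude=None, speed=150, until_force=None): straight line of the TCP; attitude=None keeps the orientation; speed is the mean speed in mm/s. With until_force (N) it stops when the force on the tool has changed by that much, and returns True; else False.
- bot.move_joints(angles): joint-space move.
- bot.move_gripper(opening, grip_force=None): finger opening in mm; grip_force is the grip in N (None keeps the last); returns when the fingers have stopped.
- bot.dwell(seconds).
- bot.ik(position, orientation): joint angles nearest the present ones, or None.
- eyes.read_camera(name): name is "side" or "top"; returns a dict with "image" (480x640x3 uint8, blue, green, red), "depth" (480x640 float32, mm along the optical axis (not along the pixel's ray), 0 where there is no reading), "fovy" (degrees; the focal length in pixels is half the picture's height over the tangent of half this angle, whatever the lens; pixels are square), "cx", "cy" (the principal point, pixels), "k1" (the pictures are not rectified: a ray, as slopes to the right and down, at radius r is drawn at 1 + k1 r^2 times it, then the intrinsics apply), "eye" and "attitude" of the camera in the world. Camera axes: x right, y down, z forward; pixel columns grow to the right and rows downward; lengths in mm; the calibration is good to about 2 mm. A picture is of the moment at which its call begins.
A pose or a line that the arm cannot do raises bot.MotionError and nothing moves.
- bot.finish_job(): hands the job in; it is judged then, once.
Trained networks look in the newest picture that a camera, given by its name, has taken for a name from the list of things; names that differ only in an ending like _2 or _b are one class to them, and where a whole thing is asked for, a point or a joint stands for the part that bears it (a point fixed in the world has none). Each returns a list of dicts, best first, with "p" (0 to 1); they miss things now and then, are a little off and sometimes report something else, mostly with a low value. They report only what shows in the picture. A call takes as long as a camera call.
- eyes.look_for(camera, target): "pixel" ([row, column] in pixels, amid what is visible of it).
- eyes.trace(camera, target): "pixels" (480x640 bool, what is visible of it) and "pixel" ([row, column] in pixels, amid what is visible of it).
Readings, each from a call of its own:
- bot.read_clock(): time.
- bot.read_joint_positions(): joint angles.
- bot.read_qvel(): joint speeds.
- bot.read_effort(): joint torques, N m.
- bot.read_ee_pos(): TCP position.
- bot.read_tool_rot(): TCP orientation.
- bot.read_ft_force(): force on the tool from outside, world axes, zero at the start.
- bot.read_moment(): the same for the moment, N m.
- bot.read_grip_width(): finger opening in mm.
- bot.read_grip_force(): force on a finger pad.
Only numpy, scipy, OpenCV 4.12 (cv2) and the standard library are available. Lean on these libraries where they do the work, as an engineer would, in place of code of your own. Each camera call takes 0.05 s, during which the arm holds its last target. There are 200 camera calls.

TASK

Put the roll of copper tape away: draw it straight up off its hub on the roll stand, lay it down flat on the bench and let go of it to change your grip, then stand it on edge in the tape rack, in the free bay right next to the white roll, so that it rests on both rails in line with the other rolls. Put it down rather than dropping it, and leave the other rolls and the battery where they are.

Things in the scene. Friction and masses are not known exactly. Their poses are not given: they have to be found in the camera images.
- copper_roll: roll of shiny copper-coloured tape: rigid, 56 mm outside diameter, 30 mm wide along its axis, 25.4 mm bore in a tan card core, 0.11 to 0.23 kg; may be gripped anywhere on its wound outside. It starts axis upright on one of the stand's three hubs, drawn at random. Origin at its centre, 15 mm above its underside; z is its axis, x and y point anywhere
- green_roll: green tape roll, same size as the copper one, on another hub of the stand; leave it. Origin at its centre, z its axis
- blue_roll: blue tape roll, same size as the copper one, on the remaining hub of the stand; leave it. Origin at its centre, z its axis
- roll_stand: grey roll stand fixed to the bench, three upright hubs in a row. Base plate 130 (x) x 214 (y) x 10 mm; origin under its middle on the bench, x to the back (away from the robot), y left along the row. The rolls are 8 mm apart: fingers fit only in front of and behind a roll (along x). Three tear-off blades, 47 mm high, stand on the plate 82 mm in front of the hubs
- hub_left (a point): middle of the top of the left hub, 64 mm above the bench. Each hub is a smooth aluminium post 22.4 mm in diameter with a bevelled top, 64 mm from the next, at x = +30 mm of the stand, on a black collar 42 mm across whose top (18 mm above the bench) carries the roll: a roll there spans heights 18 to 48 mm, has 1.5 mm play all round and comes free after rising 46 mm
- hub_mid (a point): middle of the top of the middle hub (as hub_left), 64 mm above the bench
- hub_right (a point): middle of the top of the right hub (as hub_left), 64 mm above the bench
- tape_rack: dark steel rack fixed on the bench before the stand. Base 80 (x) x 180 (y) x 6 mm, origin under it, x to the back, y left along the row. Rolls stand on edge, axis along y, on two bright rails sloping inwards, touched at x = +-19 mm, 21 mm high. White fins 3 mm thick, 22 wide, 39.5 high at y = +42, 0, -42 mm part four bays, 39 mm clear; the two right ones are empty. End cheeks 64 mm wide, 34 high
- next_bay (a point): where the copper roll's centre must come: middle of the empty bay next to the white roll (y = -21 mm of the rack), 42 mm above the bench, the height of the centre of a roll resting on both rails. Axes as the rack's; the roll's axis must lie along its y, either way round
- white_roll: white tape roll, same size, on edge in the second bay from the left (y = +21 mm of the rack); leave it. Origin at its centre, its axis along its own y
- black_roll: black tape roll, same size, on edge in the leftmost bay (y = +63 mm of the rack); leave it. Origin at its centre, its axis along its own y
- cell_block: small dark blue block battery, 18 x 27 x 48 mm, standing on the bench to the right; leave it. Origin at the centre of its underside. The bench between it and the rack is clear: room to lay the roll down. To the left, close behind the rack, stands a tall black computer tower: keep the hand and wrist clear of it

How it is judged (in metres and radians):
On the way, in this order (a step that is already met when the one before it is completed fails the run):
1. the copper roll is drawn up off its hub: its underside is above the hub's top while it is still level and over the hub (height (world z) of copper_roll above 0.081 m and angle between copper_roll's own z axis and vertical below 0.25 rad and (horizontal distance between copper_roll and hub_left below 0.02 m or horizontal distance between copper_roll and hub_mid below 0.02 m or horizontal distance between copper_roll and hub_right below 0.02 m)).
2. the copper roll lies flat on the bench, let go (height (world z) of copper_roll below 0.018 m and (angle between copper_roll's own z axis and vertical below 0.1 rad or angle between copper_roll's own z axis and vertical above 3.04 rad) and contact force between the fingers and copper_roll below 0.05 N and linear speed of copper_roll below 0.02 m/s), for 0.2 s.
At the end, for the whole second after the job is handed in: The copper roll stands on edge on both rails in the bay next to the white roll: centre within 5 mm across, 7 mm along and 4 mm in height of next_bay, axis within 0.12 rad of the row, at rest, released. The other four rolls are within 10 mm of where they were (x of copper_roll in the frame of next_bay between -0.005 and 0.005 m and y of copper_roll in the frame of next_bay between -0.007 and 0.007 m and z of copper_roll in the frame of next_bay between -0.004 and 0.004 m and angle between the z axis of copper_roll and the y axis of next_bay, either way round below 0.12 rad and contact force between each of the arm, the fingers and copper_roll below 0.05 N and linear speed of copper_roll below 0.02 m/s and distance of each of green_roll, blue_roll, white_roll, black_roll from where it was at the start of the episode below 0.01 m); the robot touches nothing.
It fails at once if another roll or the battery is moved by more than 12 mm (distance of any of green_roll, blue_roll, white_roll, black_roll, cell_block from where it was at the start of the episode above 0.012 m).
It fails at once if the copper roll is dropped (falls freely by more than about 15 mm) (contact force between the fingers and copper_roll below 0.05 N and linear speed of copper_roll above 0.55 m/s).
It also fails if it takes over 54 s, if anything falls off the work surface, if the arm or the gripper's body presses on something with over 40 N, if the wrist force passes 120 N, or if a joint passes its speed limit or range.

## Working session

There is one attempt and no reset: what is moved stays moved. The work goes in short steps, each a Python script; the robot and the scene stay as the last script left them, time stands still between calls to the robot, and variables do not carry over. Pictures are saved under pics/ and viewed, at most 10 in all, crops included, and the job is handed in when it is done.

```bash
mkdir -p pics; ls; cat > h.py <<'E'
import numpy as np, cv2
from rig import bot, eyes
from scipy.spatial.transform import Rotation as R
def rot(q): return R.from_quat([q[1],q[2],q[3],q[0]])
def quat(r):
    q=r.as_quat(); return [q[3],q[0],q[1],q[2]]
def rays(c,px):
    px=np.atleast_2d(px).astype(float) # row,col
    f=240/np.tan(np.radians(c['fovy'])/2)
    d=np.stack([(px[:,1]-c['cx'])/f,(px[:,0]-c['cy'])/f],1); u=d.copy()
    for _ in range(30): u=d/(1+c['k1']*(u**2).sum(1,keepdims=True))
    return np.c_[u,np.ones(len(u))]
def cloud(c,mask):
    p=np.argwhere(mask&(c['depth']>0)); z=c['depth'][p[:,0],p[:,1]]
    return rot(c['attitude']).apply(rays(c,p)*z[:,None])+np.array(c['eye'])
E
python3 - <<'E'
from h import *
for n in ('side','top'):
    c=eyes.read_camera(n); cv2.imwrite(f'pics/{n}0.png',c['image'])
    print(n,c['eye'],c['attitude'],c['fovy'],c['k1'],c['cx'],c['cy'])
    for t in ('copper_roll','green_roll','blue_roll','white_roll','black_roll','cell_block','tape_rack','roll_stand'):
        for d in eyes.trace(n,t)[:2]:
            P=cloud(c,d['pixels'])
            if len(P)>10:
                print(t,round(d['p'],2),np.round(d['pixel']),len(P),np.round(np.percentile(P,[2,50,98],axis=0),0).tolist())
print(bot.read_tool_rot(),bot.read_clock())
E
```

```text
pics
rig.py
side [  507.51668929 -1082.02695795   445.52474419] [-0.53124211  0.84718892  0.00680976  0.00252529] 57.112379914309656 -0.06715921890127953 323.55980912449445 233.00745413755698
copper_roll 0.63 [265. 364.] 411 [[543.0, -397.0, 22.0], [577.0, -388.0, 48.0], [595.0, -357.0, 51.0]]
copper_roll 0.26 [209. 325.] 262 [[479.0, -171.0, 26.0], [507.0, -157.0, 60.0], [523.0, -131.0, 71.0]]
green_roll 0.6 [285. 341.] 710 [[516.0, -454.0, 23.0], [540.0, -446.0, 44.0], [567.0, -411.0, 51.0]]
blue_roll 0.84 [248. 376.] 334 [[575.0, -340.0, 24.0], [607.0, -329.0, 49.0], [624.0, -294.0, 52.0]]
blue_roll 0.17 [242. 301.] 1455 [[395.0, -291.0, 2.0], [456.0, -233.0, 11.0], [531.0, -136.0, 35.0]]
white_roll 0.6 [218. 310.] 412 [[447.0, -207.0, 29.0], [477.0, -192.0, 53.0], [499.0, -167.0, 71.0]]
black_roll 0.73 [210. 327.] 268 [[482.0, -182.0, 26.0], [507.0, -158.0, 58.0], [523.0, -134.0, 71.0]]
cell_block 0.75 [331. 264.] 452 [[408.0, -565.0, 1.0], [421.0, -561.0, 32.0], [430.0, -529.0, 50.0]]
tape_rack 0.65 [242. 300.] 1430 [[393.0, -291.0, 3.0], [455.0, -234.0, 12.0], [531.0, -137.0, 3
[... 970 characters left out ...]
 [498.0, -162.0, 72.0]]
white_roll 0.27 [229. 364.] 799 [[515.0, -453.0, 25.0], [541.0, -426.0, 48.0], [568.0, -400.0, 52.0]]
black_roll 0.6 [252. 194.] 823 [[467.0, -169.0, 20.0], [494.0, -148.0, 65.0], [520.0, -124.0, 72.0]]
cell_block 0.63 [296. 441.] 254 [[411.0, -563.0, 2.0], [422.0, -547.0, 45.0], [432.0, -537.0, 50.0]]
tape_rack 0.88 [277. 245.] 3516 [[399.0, -285.0, 2.0], [451.0, -225.0, 7.0], [530.0, -116.0, 37.0]]
roll_stand 0.87 [232. 324.] 7119 [[457.0, -463.0, 7.0], [530.0, -352.0, 11.0], [617.0, -252.0, 64.0]]
roll_stand 0.23 [209. 328.] 875 [[543.0, -394.0, 9.0], [569.0, -369.0, 48.0], [602.0, -344.0, 54.0]]
[ 1.56069359e-05  9.88711620e-01  1.49831011e-01 -1.35725522e-05] 0.9
```

View pics/top0.png

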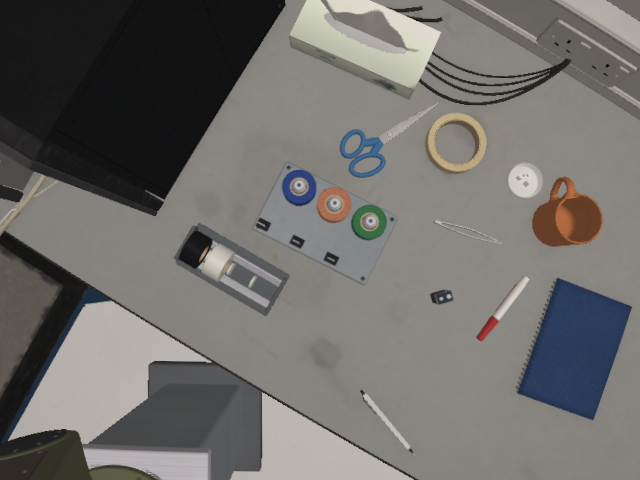

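View pics/side0.png

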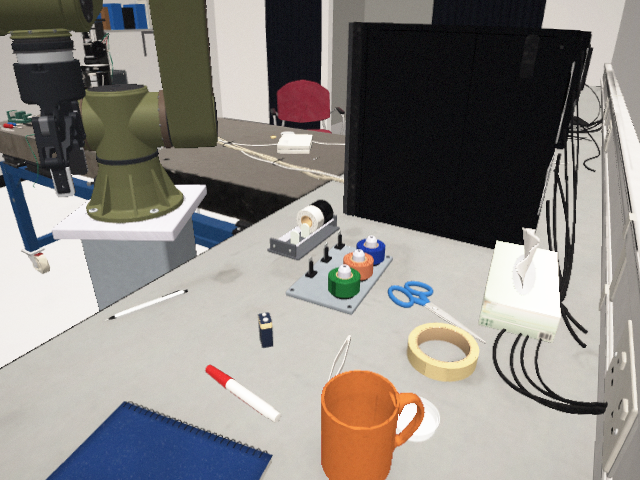

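The top view shows the stand with copper on the middle hub (row 204, col 334). The rack is lower left, with black and white in the left bays and empty bays toward (280, 255). The bench around (335, 345) is clear. Next I'll fit exact poses for stand, rack and rolls.

```bash
python3 - <<'E'
from h import *
full=np.ones((480,640),bool)
c=eyes.read_camera('top'); 
T=cloud(c,full); s=eyes.read_camera('side'); S=cloud(s,full)
def near(P,x,y,r): return P[np.hypot(P[:,0]-x,P[:,1]-y)<r]
for n,P in (('top',T),('side',S)):
    B=near(P,350,-420,40); print(n,'bench z',np.median(B[:,2]),B[:,2].std(),len(B))
    for nm,(x,y) in dict(green=(541,-426),copper=(569,-369),blue=(597,-313)).items():
        Q=near(P,x,y,32); h=Q[(Q[:,2]>59)]; r=Q[(Q[:,2]>44)&(Q[:,2]<54)]
        rc=cv2.minEnclosingCircle(r[:,:2].astype(np.float32)); hc=cv2.minEnclosingCircle(h[:,:2].astype(np.float32))
        print(nm,'hub',np.round(h.mean(0),1),len(h),np.round(hc[0],1),round(hc[1],1),'roll',np.round(rc[0],1),round(rc[1],1),np.round(np.median(r[:,2]),1))
# rack
m=eyes.trace('top','tape_rack')[0]['pixels'] if False else None
Q=T[(np.hypot(T[:,0]-463,T[:,1]-205)<125)]
c=eyes.read_camera('top')
for nm in ('tape_rack','roll_stand'):
    P=cloud(c,cv2.erode(eyes.trace('top',nm)[0]['pixels'].astype(np.uint8),np.ones((2,2)))>0)
    P=P[P[:,2]<45]; k=cv2.minAreaRect(P[:,:2].astype(np.float32)); print(nm,k)
for nm in ('white_roll','black_roll'):
    P=cloud(c,eyes.trace('top',nm)[0]['pixels']); P=P[P[:,2]>50]
    print(nm,cv2.minAreaRect(P[:,:2].astype(np.float32)),np.percentile(P[:,2],98))
img=c['image'][210:330,160:310]; cv2.imwrite('pics/rack0.png',cv2.resize(img,None,fx=5,fy=5,interpolation=cv2.INTER_CUBIC))
E
```

```text
top bench z 0.5326520909992496 1.6904718665684701 1741
green hub [ 541.6 -426.4   63.1] 137 [ 541.7 -426.5] 11.0 roll [ 541.8 -426.7] 28.2 48.3
copper hub [ 570.  -368.8   63.2] 137 [ 570. -369.] 10.9 roll [ 570.3 -369. ] 28.2 48.1
blue hub [ 598.  -311.7   63. ] 132 [ 598.3 -311.5] 10.9 roll [ 598.2 -311.8] 28.2 48.3
side bench z 1.6659672413443332 0.7844896221820552 880
green hub [ 541.1 -430.3   63.6] 91 [ 541.3 -427.9] 10.6 roll [ 540.7 -427.4] 28.5 49.9
copper hub [ 569.1 -373.6   63.6] 76 [ 569.3 -372.5] 11.0 roll [ 570.2 -370. ] 28.8 49.9
blue hub [ 597.3 -315.5   62.8] 53 [ 597.7 -312.7] 10.3 roll [ 597.8 -312.1] 28.8 49.7
tape_rack ((462.3111877441406, -200.212646484375), (183.66952514648438, 81.04112243652344), 61.007789611816406)
roll_stand ((542.189453125, -357.7392272949219), (212.6919403076172, 129.43621826171875), 63.59312057495117)
white_roll ((473.901123046875, -182.53128051757812), (30.739948272705078, 55.09128189086914), 60.494693756103516) 72.22762485701102
black_roll ((494.7208251953125, -144.95431518554688), (30.99095916748047, 54.7656135559082), 60.71613311767578) 72.35294085713765
```

View pics/rack0.png

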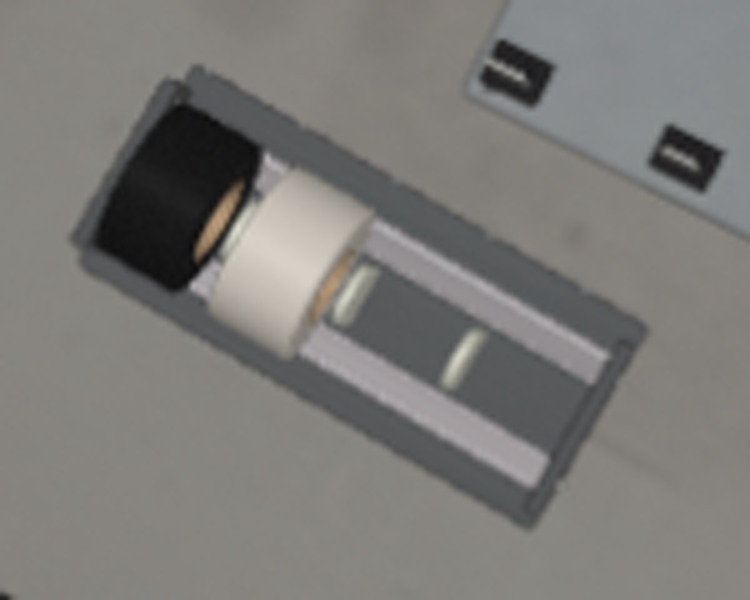

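```bash
cat >> h.py <<'E'
def down(yaw): # tool z down, y (closing) along azimuth yaw(deg)
    y=np.array([np.cos(np.radians(yaw)),np.sin(np.radians(yaw)),0]); z=np.array([0,0,-1.])
    return R.from_matrix(np.c_[np.cross(y,z),y,z])
def tilted(az,dip): # tool z along azimuth az, dipping dip below horizontal, closing line horizontal
    a,d=np.radians([az,dip]); z=np.array([np.cos(a)*np.cos(d),np.sin(a)*np.cos(d),-np.sin(d)])
    y=np.array([-np.sin(a),np.cos(a),0]); return R.from_matrix(np.c_[np.cross(y,z),y,z])
def tcp(p,r,ahead=155): return np.array(p,float)-ahead*r.as_matrix()[:,2]
flip=R.from_euler('z',np.pi)
hub=np.array([570.,-369.]); lay=np.array([352.,-400.])
u=np.array([np.cos(np.radians(61)),np.sin(np.radians(61))]); bay=np.array([463.5,-200.4])-21*u
E
python3 - <<'E'
from h import *
c=eyes.read_camera('top')
for px in ([268.6,231],[281.6,252.6]):
    d=rot(c['attitude']).apply(rays(c,px))[0]; e=np.array(c['eye']); print('fin',(e+d*(39.5-e[2])/d[2]).round(1))
print('bay',bay)
for yaw in (-26.2,153.8):
    print('hub',yaw,[np.round(bot.ik(tcp([*hub,z],down(yaw)),quat(down(yaw))),2) if bot.ik(tcp([*hub,z],down(yaw)),quat(down(yaw))) is not None else None for z in (43,110)])
for yaw in range(-90,91,45):
    q=bot.ik(tcp([*lay,40],down(yaw)),quat(down(yaw))); print('lay',yaw,None if q is None else np.round(q,2))
for az in range(-180,180,30):
  for nm,r in (('a',tilted(az,33)),('b',tilted(az,33)*flip)):
    q=bot.ik(tcp([*lay,19],r,164),quat(r))
    if q is not None: print('grasp',az,nm,np.round(q,2))
for dip in (57,):
  for nm,r in (('a',tilted(61,dip)),('b',tilted(61,dip)*flip)):
    for z in (42,110):
      q=bot.ik(tcp([*bay,z],r,164),quat(r)); print('rack',dip,nm,None if q is None else np.round(q,2))
E
```

```text
fin [ 464.  -203.2   39.5]
fin [ 443.2 -238.8   39.5]
bay [ 453.31899797 -218.76701385]
hub -26.2 [array([-0.63,  0.8 ,  1.27, -0.  ,  1.08, -0.17]), array([-0.63,  0.72,  1.24, -0.  ,  1.19, -0.17])]
hub 153.8 [None, None]
lay -90 [-0.92  0.53  1.74 -0.    0.87  0.65]
lay -45 [-0.92  0.53  1.74 -0.    0.87 -0.13]
lay 0 [-0.92  0.53  1.74 -0.    0.87 -0.92]
lay 45 [-0.92  0.53  1.74 -0.    0.87 -1.7 ]
lay 90 [-0.92  0.53  1.74 -0.    0.87 -2.49]
grasp -180 a [-0.68  0.98  1.26 -0.57  1.74  1.04]
grasp -180 b [-0.68  0.98  1.26 -0.57  1.74 -2.1 ]
grasp -150 a [-0.58  0.86  1.51 -0.86  1.44  0.89]
grasp -150 b [-0.58  0.86  1.51 -0.86  1.44 -2.25]
grasp -60 a [-0.84  0.56  2.23  3.43  0.65  1.46]
grasp -60 b [-0.84  0.56  2.23  3.43  0.65 -1.69]
grasp -30 a [-1.13  0.56  2.21  2.32  0.71  1.89]
grasp -30 b [-1.13  0.56  2.21  2.32  0.71 -1.25]
grasp 0 a [-1.29  0.64  2.01  1.51  0.94  2.16]
grasp 0 b [-1.29  0.64  2.01  1.51  0.94 -0.98]
grasp 30 a [-1.29  0.76  1.73  1.03  1.25  2.23]
grasp 30 b [-1.29  0.76  1.73  1.03  1.25 -0.91]
grasp 60 a [-1.21  0.89  1.45  0.7   1.58  2.16]
grasp 60 b [-1.21  0.89  1.45  0.7   1.58 -0.98]
grasp 90 a [-1.09  1.01  1.21  0.41  1.84  1.96]
grasp 90 b [-1.09  1.01  1.21  0.41  1.84 -1.18]
grasp 120 a [-0.95  1.07  1.07  0.09  1.99  1.66]
grasp 120 b [-0.95  1.07  1.07  0.09  1.99 -1.48]
grasp 150 a [-0.81  1.06  1.09 -0.26  1.95  1.31]
grasp 150 b [-0.81  1.06  1.09 -0.26  1.95 -1.83]
rack 57 a [-0.77  0.55  1.8   0.65  1.06  2.47]
rack 57 a None
rack 57 b [-0.77  0.55  1.8   0.65  1.06 -0.67]
rack 57 b [-0.77  0.43  1.78  0.61  1.18 -0.58]
```

```bash
python3 - <<'E'
from h import *
r=down(-26.2); q=quat(r)
bot.move_gripper(85,60)
bot.move_to(tcp([*hub,110],r),q)
bot.servo_line(tcp([*hub,43],r),speed=100)
f0=np.array(bot.read_ft_force())
print('pre',bot.read_clock(),bot.read_ee_pos(),f0)
bot.move_gripper(40,60)
print('grip',bot.read_grip_width(),bot.read_grip_force(),bot.read_ft_force())
bot.servo_line(tcp([*hub,103],r),speed=60)
c=eyes.read_camera('top'); P=cloud(c,eyes.trace('top','copper_roll')[0]['pixels']); print(np.percentile(P,[3,50,97],axis=0).round(0))
print(bot.read_clock(),bot.read_grip_width(),bot.read_ft_force())
s=eyes.read_camera('side'); cv2.imwrite('pics/side1.png',s['image'][120:360,200:520])
E
```

```text
pre 4.0083 [ 570.17648833 -369.11791661  198.62554576] [-0.39071598  0.24402268  1.19717353]
grip 53.99479614612845 64.00642741330557 [-1.01946467  0.82787169  5.29225543]Traceback (most recent call last):
  File "<stdin>", line 11, in <module>
IndexError: list index out of range
```

```bash
python3 - <<'E'
from h import *
s=eyes.read_camera('side'); cv2.imwrite('pics/side1.png',cv2.resize(s['image'][150:330,230:470],None,fx=3,fy=3))
for d in eyes.trace('side','copper_roll')[:1]:
    P=cloud(s,d['pixels']); print(d['p'],np.percentile(P,[3,50,97],axis=0).round(0))
print(bot.read_clock(),bot.read_grip_width(),bot.read_ft_force(),bot.read_ee_pos())
E
```

```text
0.66 [[ 543. -397.   80.]
 [ 566. -388.  101.]
 [ 589. -348.  108.]]
5.7583 54.21931676724336 [ 0.48307648 -0.41446266 -2.30716179] [ 569.97300365 -368.98872486  257.6473039 ]
```

View pics/side1.png

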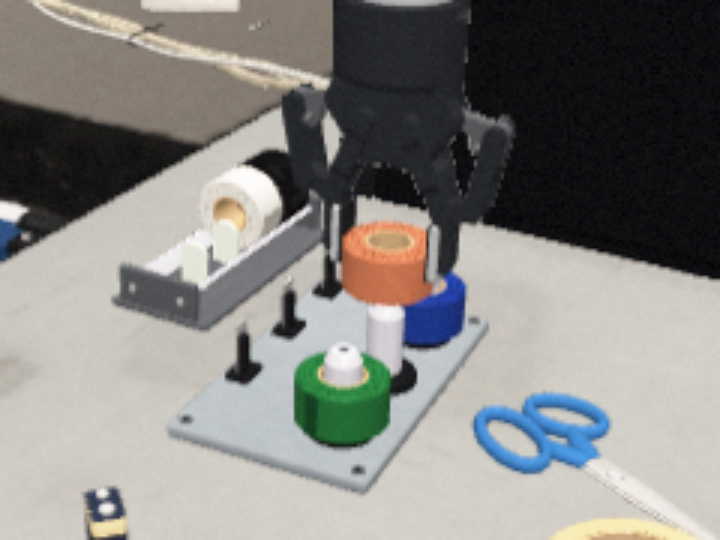

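The roll is level and clear of the hub (underside about row 300 of the crop, hub top about row 305). Next I lay it down.

```bash
python3 - <<'E'
from h import *
r=down(-45); q=quat(r)
bot.servo_line(tcp([*hub,112],down(-26.2)),speed=60)
bot.servo_line(tcp([*lay,112],r),q,speed=150)
bot.servo_line(tcp([*lay,33],r),speed=90)
bot.dwell(0.2)
print(bot.servo_line(tcp([*lay,22],r),speed=20,until_force=4),bot.read_ee_pos(),bot.read_ft_force())
bot.move_gripper(62); bot.move_gripper(85)
bot.dwell(0.4)
print(bot.read_grip_force(),bot.read_ft_force(),bot.read_clock())
bot.servo_line(tcp([*lay,120],r),speed=130)
g=tilted(60,33); 
bot.move_to(tcp([*lay,19],g,164+75),quat(g))
print(bot.read_clock())
for n in ('top','side'):
    c=eyes.read_camera(n); cv2.imwrite(f'pics/{n}2.png',c['image'])
    for d in eyes.trace(n,'copper_roll')[:2]:
        P=cloud(c,d['pixels']); print(n,d['p'],np.percentile(P,[2,50,98],axis=0).round(1).tolist())
        P=P[np.hypot(*(P[:,:2]-lay).T)<45]
        if len(P): print(cv2.minEnclosingCircle(P[P[:,2]>20][:,:2].astype(np.float32)))
E
```

```text
True [ 352.0441127  -400.05882906  181.23076427] [-1.9247154   0.32390197  5.73581408]
0.0 [-0.7256529   0.28051431  0.53950008] 10.3167
13.1917
top 0.95 [[327.7, -428.0, -0.9], [355.1, -401.8, 30.1], [380.7, -374.0, 33.8]]
((353.60589599609375, -400.56695556640625), 28.650936126708984)
top 0.23 [[446.8, -205.2, 22.2], [472.4, -185.1, 65.5], [498.2, -162.5, 72.4]]
side 0.71 [[331.3, -428.1, 2.8], [358.6, -414.3, 26.1], [378.7, -375.8, 33.3]]
((351.952392578125, -399.735107421875), 29.54511260986328)
```

View pics/side2.png

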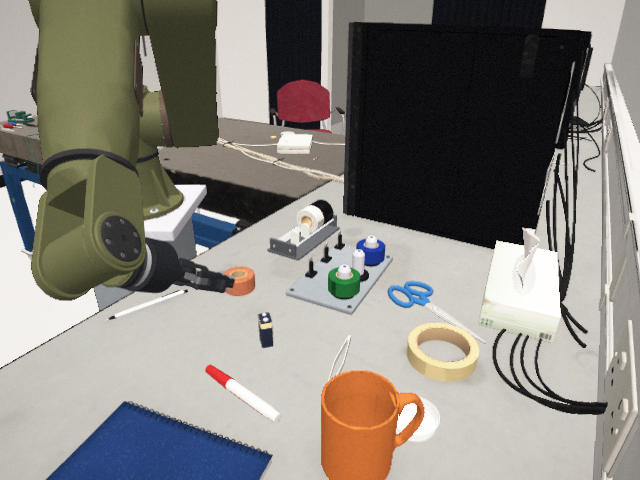

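The side view shows the roll flat on the bench at (row 280, col 239), with the tilted gripper behind it. Now the regrasp.

```bash
python3 - <<'E'
from h import *
c0=np.array([353.,-400.3,15]); g=tilted(60,33); q=quat(g); p=[c0[0],c0[1],19.]
bot.move_gripper(72)
bot.servo_line(tcp(p,g,164+60),q,speed=100)
print('hit',bot.servo_line(tcp(p,g,164),speed=70,until_force=10),bot.read_ee_pos()-tcp(p,g,164),bot.read_ft_force())
bot.move_gripper(40,80)
ee=np.array(bot.read_ee_pos()); rt=rot(bot.read_tool_rot()); ct=rt.inv().apply(c0-ee)
print('grip',bot.read_grip_width(),bot.read_grip_force(),bot.read_ft_force(),ct); np.save('ct.npy',ct)
bot.servo_line(ee+[0,0,110],speed=120)
print(bot.read_clock(),bot.read_grip_width(),bot.read_ft_force())
for n in ('side','top'):
    c=eyes.read_camera(n)
    if n=='side': cv2.imwrite('pics/side3.png',cv2.resize(c['image'][150:330,130:370],None,fx=3,fy=3))
    for d in eyes.trace(n,'copper_roll')[:1]:
        P=cloud(c,d['pixels']); print(n,d['p'],np.percentile(P,[2,50,98],axis=0).round(1).tolist())
E
```

```text
hit False [-0.09301109 -0.30408783  0.27632766] [0.2525671  0.17167849 0.28831618]
grip 53.35106333442012 84.06490355730057 [-2.35238394 -2.79500339  4.94287234] [  3.56633454   0.21903697 167.13420213]
16.3667 53.46748465249022 [ 1.65556111e-01  1.99366883e-03 -2.40112411e+00]
side 0.6 [[330.5, -428.8, 112.5], [355.8, -424.2, 120.8], [379.2, -377.9, 140.4]]
top 0.89 [[330.1, -424.1, 122.5], [354.6, -398.9, 139.6], [380.7, -373.4, 142.6]]
```

View pics/side3.png

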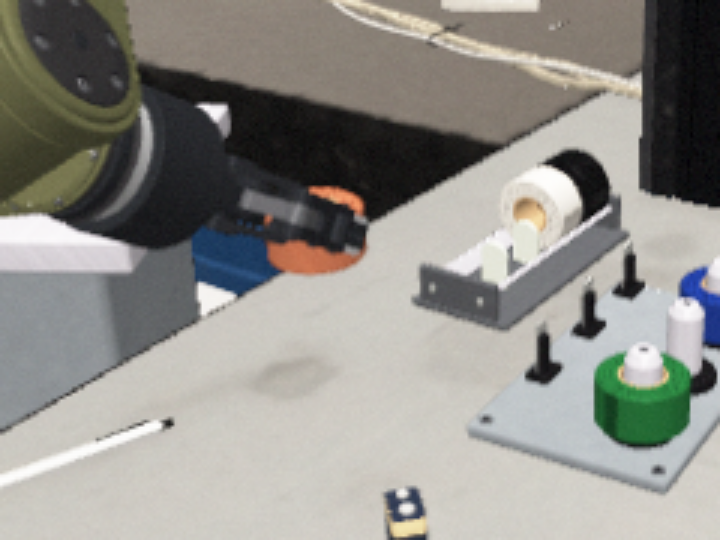

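```bash
cat >> h.py <<'E'
def rackpose(z,dx=0,du=0):
    r=tilted(61,57)*flip; ct=np.load('ct.npy'); n=np.array([u[1],-u[0]])
    b=np.array([453.2,-219.4])+dx*n+du*u
    return np.r_[b,z]-r.apply(ct), quat(r)
E
python3 - <<'E'
from h import *
c=eyes.read_camera('top'); P=cloud(c,eyes.trace('top','copper_roll')[0]['pixels']); P=P[P[:,2]>134]
A=np.c_[P[:,:2]-P[:,:2].mean(0),np.ones(len(P))]; 
for _ in range(3):
    k=np.linalg.lstsq(A,P[:,2],rcond=None)[0]; e=abs(P[:,2]-A@k)<3; A,P=A[e],P[e]
print('tilt',k,len(P))
p,q=rackpose(115); bot.move_to(p,q); bot.dwell(0.2)
print(bot.read_clock(),bot.read_ee_pos()-p,bot.read_grip_width(),bot.read_ft_force())
for n in ('top','side'):
    c=eyes.read_camera(n); cv2.imwrite(f'pics/{n}4.png',cv2.resize(c['image'][130:330,160:400],None,fx=2.5,fy=2.5))
    for t in ('copper_roll','white_roll'):
      for d in eyes.trace(n,t)[:1]:
        P=cloud(c,d['pixels']); w=P[:,:2]-np.array([453.2,-219.4]); L=np.c_[w@[u[1],-u[0]],w@u,P[:,2]]
        print(n,t,d['p'],len(L),np.percentile(L,[3,50,97],axis=0).round(1).tolist())
E
```

```text
tilt [ 7.36219178e-04 -3.36478642e-03  1.39959803e+02] 926
19.2833 [-0.04556604 -0.11307712 -0.05730231] 53.54681802983166 [ 0.08682507  0.41855861 -1.91869039]
top copper_roll 0.7 843 [[-24.4, -16.3, 102.6], [1.1, -3.1, 138.4], [25.7, 12.5, 144.2]]
top white_roll 0.82 692 [[-24.7, 27.3, 42.8], [2.1, 40.5, 66.2], [26.3, 55.8, 72.3]]
side copper_roll 0.91 409 [[-24.6, -17.5, 90.7], [-6.7, -14.7, 109.1], [22.3, 10.7, 137.0]]
side white_roll 0.92 444 [[-22.7, 26.0, 29.3], [9.4, 30.5, 51.6], [26.9, 53.4, 70.2]]
```

```bash
cd pics; python3 -c "
import cv2,numpy as np
a=cv2.imread('top4.png');b=cv2.imread('side4.png');cv2.imwrite('both4.png',cv2.resize(np.hstack([a,b]),(800,333)))"
```

```text
(no output)
```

View pics/both4.png

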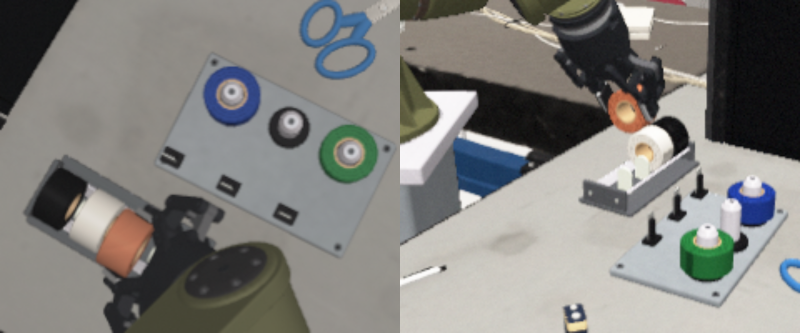

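The top view shows the copper roll next to the white one and in line with it. The side view shows it upright over the bay. I shift it 1 mm toward white and lower it.

```bash
python3 - <<'E'
from h import *
p,q=rackpose(52,0,1); 
bot.servo_line(rackpose(90,0,1)[0],q,speed=80)
print('early',bot.servo_line(p,speed=60,until_force=6)); bot.dwell(0.2)
f=np.array(bot.read_ft_force())
print('touch',bot.servo_line(rackpose(38,0,1)[0],speed=15,until_force=5),'z',52+bot.read_ee_pos()[2]-p[2],np.array(bot.read_ft_force())-f,bot.read_clock())
c=eyes.read_camera('side'); cv2.imwrite('pics/side5.png',cv2.resize(c['image'][150:290,220:400],None,fx=4,fy=4))
P=cloud(c,eyes.trace('side','copper_roll')[0]['pixels']); w=P[:,:2]-np.array([453.2,-219.4]); L=np.c_[w@[u[1],-u[0]],w@u,P[:,2]]
print(np.percentile(L,[3,50,97],axis=0).round(1).tolist())
E
```

```text
early False
touch True z 42.95809734235914 [-2.57462958  0.80946543  7.71341379] 21.6667
[[-26.0, -16.2, 22.7], [-8.2, -13.6, 41.5], [23.0, 8.9, 66.4]]
```

View pics/side5.png

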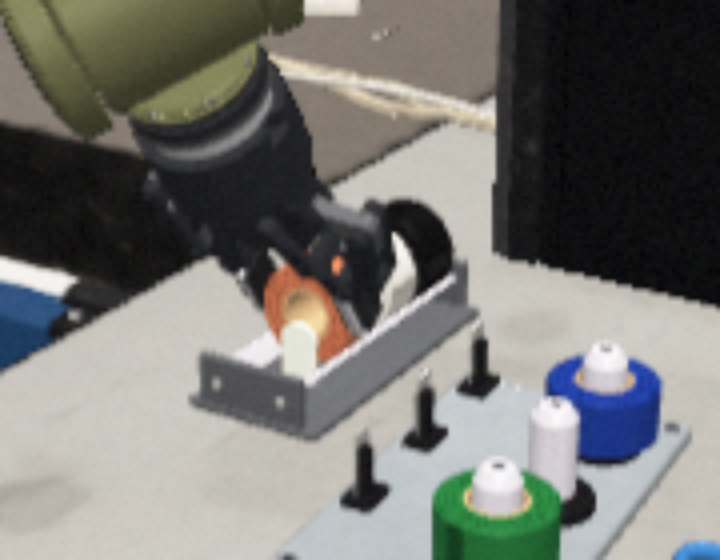

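Contact is at roll height 43 mm, with the roll between its fins behind the right-hand fin (row 340, col 300). I release it and back out.

```bash
python3 - <<'E'
from h import *
bot.move_gripper(60); bot.dwell(.2); bot.move_gripper(72)
r=rot(bot.read_tool_rot()); e=np.array(bot.read_ee_pos())
bot.dwell(.2); print(bot.read_grip_force(),bot.read_ft_force())
bot.servo_line(e-110*r.as_matrix()[:,2],speed=80)
bot.servo_line(e-110*r.as_matrix()[:,2]+[-120,-180,60],speed=150)
print(bot.read_clock())
for n in ('top','side'):
    c=eyes.read_camera(n); cv2.imwrite(f'pics/{n}6.png',cv2.resize(c['image'][190:310,160:340],None,fx=2.2,fy=2.2))
    for t in ('copper_roll','white_roll','black_roll'):
      for d in eyes.trace(n,t)[:1]:
        P=cloud(c,d['pixels']); w=P[:,:2]-np.array([453.2,-219.4]); L=np.c_[w@[u[1],-u[0]],w@u,P[:,2]]
        print(n,t,d['p'],len(L),np.percentile(L,[3,50,97],axis=0).round(1).tolist(),cv2.minAreaRect(L[L[:,2]>50][:,:2].astype(np.float32)))
cv2.imwrite('pics/both6.png',np.hstack([cv2.imread('pics/top6.png'),cv2.imread('pics/side6.png')]))
E
```

```text
0.0 [-0.73511388 -0.55310117 -0.44334773]
25.8583
top white_roll 0.94 788 [[-24.9, 27.2, 25.4], [1.4, 39.6, 65.2], [26.4, 56.8, 71.7]] ((-0.10068321228027344, 42.367042541503906), (30.845012664794922, 54.57032012939453), 89.93048858642578)
top black_roll 0.89 790 [[-25.1, 69.9, 25.2], [0.5, 81.1, 65.2], [25.4, 99.0, 71.8]] ((-0.04804420471191406, 85.22695922851562), (30.987001419067383, 54.3001708984375), 89.145263671875)
side copper_roll 0.8 523 [[-24.1, -16.7, 25.7], [8.1, -12.8, 50.3], [26.1, 10.6, 70.2]] ((-0.17018508911132812, -2.6895341873168945), (30.783050537109375, 52.425682067871094), 89.74652099609375)
side white_roll 0.68 308 [[-14.4, 26.0, 27.6], [16.9, 35.5, 59.6], [27.0, 68.3, 70.8]] ((4.336896896362305, 43.259056091308594), (44.8656120300293, 57.438228607177734), 2.035332202911377)
side black_roll 0.64 271 [[-11.8, 68.3, 27.1], [17.8, 78.0, 59.5], [27.6, 99.9, 70.9]] ((4.865087509155273, 79.19005584716797), (48.34461975097656, 41.76547622680664), 81.33184051513672)
```

View pics/both6.png

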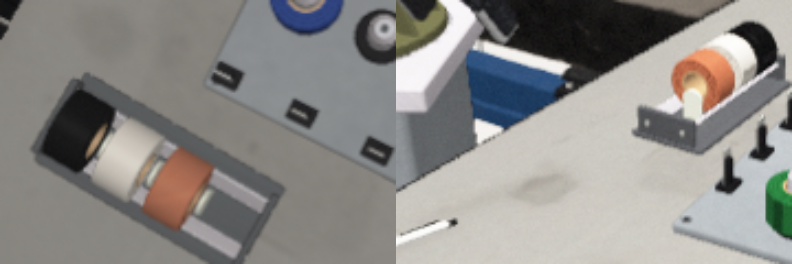

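The copper roll stands upright on both rails next to the white roll. Their right faces are 42.7 mm apart (42 expected) and their tops are level. I'm handing the job in.

```bash
python3 -c "
from rig import bot
print(bot.finish_job())"
```

```text
the job is handed in; nothing more can be done
None
```

The copper roll now stands on edge on both rails in the bay next to the white roll, released and in line with the others, and I handed the job in at about 26 s; the hand-in call returned no verdict.

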